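# Hardness check of two fresh castings

## Robot

A 6-joint arm with a two-finger parallel gripper is mounted at the origin on the work surface. World frame = base frame: x ahead of the robot, y to its left, z up, the work surface at z = 0. Lengths are in mm, angles in rad, forces in N, time in s.
With the tool pointing down it reaches from about 400 to 925 mm from the base axis. Payload 12.5 kg.
Tool frame: the origin (TCP) lies midway between the tips of the shut fingers; the grasp point (between the pads) lies 19 mm behind it; z points along the fingers, y is the line along which they close (so a half turn about z gives the same grasp; the last joint's range is limited). The gripper opens to 95 mm and grips with 3 to 60 N. Pads are 20 mm wide; open, the fingers measure 119 mm over their backs; the gripper's body (75 mm by 180 mm) begins 59 mm behind the grasp point.
Start: joints at [-1.267, 0.491, 1.559, -0, 1.092, -0.106], TCP at [249.04, -573.259, 214.661] pointing down, gripper open.
Joint ranges: [-3.1, 3.1], [-0.84, 2.19], [0.05, 2.79], [-1.13, 4.28], [0.06, 2.93], [-2.69, 2.69]. Speed limits (rad/s): [2.22, 2.22, 2.79, 3.14, 3.14, 3.14].

## Interface

Orientations are given as [roll, pitch, yaw] about the fixed x, y, z axes, in that order (R = Rz(yaw) Ry(pitch) Rx(roll)).
In Python, from cell import env gives the robot as it stands.
- The arm moves only by the shell command python3 -m inch 'ROWS'. ROWS is JSON, a list of rows, each a list of 7 numbers: the turn, a rotation vector about the tool's x, y, z in rad, then the shift along the tool's x, y, z in cm, then the closure, from -1 (fully open) to 1 (shut). A call has 1 to 20 rows; each row shifts and turns the commanded pose from where the row before left it, along the tool's axes as they then stand; what a row does not reach is not made up. A row lasts 1/8 s, in which the tool goes at most 62.5 mm and 10.7 degrees, less where a joint would pass 70% of its speed; a pose out of reach is approached as far as the arm can. A call with a gripper value outside its range is refused whole. The fingers move at their own pace and stop on an object; the grip force is fixed at half the most. Time passes only in rows, so rows that do not move let the fingers close. It gives the time, the measured TCP pose, the force, the opening and the grip force at its end, in the units of the state.
- env.state(): the state, without advancing time (a new reading comes with each control period).
- env.read_camera(name): name is "scene" or "top" or "wrist"; returns a dict with "img" (420x560x3 uint8, red, green, blue), "depth" (420x560 float32, mm along the optical axis (not along the pixel's ray), 0 where there is no reading), "fx", "fy", "cx", "cy" (pixels), "position" and "orientation" of the camera in the world. Camera axes: x right, y down, z forward; pixel columns grow to the right and rows downward; lengths in mm; the calibration is good to about 2 mm. A picture is of the moment at which its call begins.
- env.job_done(): hands the job in; it is judged then, once.
Trained networks look in a picture, given as the dict that the camera call returned (one of the last four; its "shot" number tells which), for a name from the list of things; names that differ only in an ending like _2 or _b are one class to them, and where a whole thing is asked for, a point or a joint stands for the part that bears it (a point fixed in the world has none). Each returns a list of dicts, best first, with "score" (0 to 1); they miss things now and then, are a little off and sometimes report something else, mostly with a low value. They report only what shows in the picture. A call takes as long as a camera call. They do not tell look-alikes from the thing itself.
- env.find_in(picture, target): "centre" ([x, y, z] in mm, in the coordinates of the camera as it stood for that picture, good to about 4 mm: the middle of the surface that is visible of it).
- env.trace(picture, target): "mask" (420x560 bool, what is visible of it).
The state is a dict: "t": time; "joints": joint angles; "qvel": joint speeds; "tau": joint torques, N m; "eef_pos": TCP position; "tcp_rot": TCP orientation; "ft_force": force on the tool from outside, world axes, zero at the start; "moment": the same for the moment, N m; "opening": opening from 0.0 (shut) to 1.0 (fully open); "grip_force": force on a finger pad.
Only numpy, scipy, OpenCV 4.12 (cv2) and the standard library are available. Lean on these libraries where they do the work, as an engineer would, in place of code of your own. Each camera call takes 0.05 s, during which the arm holds its last target. There are 200 camera calls.

## Task

Take the hardness tester out of its stand and, holding it upright, check it first on the steel reference block, then on the round casting, then on the square casting: each time press its tip gently inside the ring mark until the sprung foot goes in a few millimetres, and pause a moment. Then hang the tester back in its stand. Do not shift the block or the castings, and leave the bottles and the cup alone.

Things in the scene. Friction and masses are not known exactly. Their poses are not given: they have to be found in the camera images.
- tester: Pen-shaped tester, 157 mm long, hanging upright by its collar in the stand. Origin: on its axis at the collar's underside, z up. Collar: aluminium, 36 mm diameter, z = 0 to 8 mm. Handle: black, round, 26 mm diameter, z = 8 to 80 mm (grip here from above). Steel shank: 14 mm diameter, z = 0 to -60 mm; below it the sprung foot, 9 mm diameter, ball end, tip at z = -77 mm
- tip (a point): the lowest point of the tester's sprung foot (77 mm below the tester's origin when not pressed)
- foot (a joint): how far the sprung foot is pushed into the tester (m): 0 is fully out, 0.008 is the stop; spring of 0.5 N per mm (0.5 N to start moving, 4.5 N at the stop)
- stand: fixed lilac plastic stand: base plate 110 x 80 x 10 mm, column at its +x side, and on top a fork, 52 mm wide, whose slot (24 mm wide, closed at x = +12 mm, open at x = -25 mm) takes the tester's shank while the collar rests on the fork's top, 100 mm above the table. Origin: at table height under the tester's place in the slot
- seat (a point): point in the fork's slot at the height of the fork's top (100 mm): where the tester's origin is when it hangs centred; axes as the stand's
- block: square steel reference block, 56 x 56 x 30 mm, 0.7 kg, lying loose on the table. Origin: centre of its underside
- block_mark (a point): centre of a black ring, 20 mm outside and 15 mm inside diameter, with a 5 mm dot at its centre, on a round white sticker of 28 mm, on the middle of the block's top face, 30 mm above the table
- disc: round stone-grey cast coaster, 90 mm diameter, 14 mm thick, lying loose on the table. Origin: centre of its underside
- disc_mark (a point): centre of a black ring, 20 mm outside and 15 mm inside diameter, with a 5 mm dot at its centre, on a round white sticker of 28 mm, on the round casting's top, 14 mm above the table, 20 mm from its middle (along its own +x)
- square: square stone-grey cast coaster, 80 x 80 x 22 mm, lying loose on the table. Origin: centre of its underside
- square_mark (a point): centre of a black ring, 20 mm outside and 15 mm inside diameter, with a 5 mm dot at its centre, on a round white sticker of 28 mm, on the square casting's top, 22 mm above the table, near one corner (18, 18 mm from its middle along its own x and y)
- dropper_a: small clear squeeze bottle with white pointed nozzle, 32 mm diameter, 95 mm tall, standing loose; a bystander. Origin: centre of its underside
- dropper_b: small clear squeeze bottle with white pointed nozzle, 32 mm diameter, 95 mm tall, standing loose; a bystander. Origin: centre of its underside
- cup: open grey plastic mixing cup, 68 mm diameter, 70 mm tall, standing loose; a bystander. Origin: centre of its underside
Things that resemble listed ones, but are neither listed nor needed, are in the scene too. Leave any purple or turquoise look-alike of the disc alone.

How it is judged (in metres and radians):
On the way, in this order (a step that is already met when the one before it is completed fails the run):
1. tester lifted clear of its stand (z of tester in the frame of seat above 0.05 m), for 0.05 s.
2. tester held upright, its tip pressed on the steel block inside the ring mark, foot pushed in over 2 mm, for 0.2 s (horizontal distance between tip and block_mark below 0.009 m and contact force between tester and block above 0.4 N and value of joint foot above 0.002 m and angle between tester's own z axis and vertical below 0.26 rad), for 0.2 s.
3. tester held upright, its tip pressed on the round casting inside the ring mark, foot pushed in over 2 mm, for 0.2 s (horizontal distance between tip and disc_mark below 0.009 m and contact force between tester and disc above 0.4 N and value of joint foot above 0.002 m and angle between tester's own z axis and vertical below 0.26 rad), for 0.2 s.
4. tester held upright, its tip pressed on the square casting inside the ring mark, foot pushed in over 2 mm, for 0.2 s (horizontal distance between tip and square_mark below 0.009 m and contact force between tester and square above 0.4 N and value of joint foot above 0.002 m and angle between tester's own z axis and vertical below 0.26 rad), for 0.2 s.
At the end, for the whole second after the job is handed in: Tester hangs released and still in the fork: origin within 10 mm sideways of the seat point, 14 mm before to 10 mm behind it along the slot, 4 mm in height, upright within 0.12 rad; block and castings within 15 mm, bottles and cup within 30 mm of where they started (x of tester in the frame of seat between -0.014 and 0.01 m and y of tester in the frame of seat between -0.01 and 0.01 m and z of tester in the frame of seat between -0.004 and 0.004 m and angle between tester's own z axis and vertical below 0.12 rad and linear speed of tester below 0.02 m/s and distance of each of block, disc, square from where it was at the start of the episode below 0.015 m and distance of each of dropper_a, dropper_b, cup from where it was at the start of the episode below 0.03 m); the robot touches nothing.
It fails at once if the tester pressed hard (over 25 N) on the block or a casting (contact force between tester and block above 25 N or contact force between tester and disc above 25 N or contact force between tester and square above 25 N).
It fails at once if block or casting shifted by more than 15 mm (distance of any of block, disc, square from where it was at the start of the episode above 0.015 m).
It fails at once if bottle or cup shifted by more than 30 mm (distance of any of dropper_a, dropper_b, cup from where it was at the start of the episode above 0.03 m).
It also fails if it takes over 58 s, if anything falls off the work surface, if the arm or the gripper's body presses on something with over 40 N, if the wrist force passes 120 N, or if a joint passes its speed limit or range.

## Working session

There is one attempt and no reset: what is moved stays moved. The work goes in short steps, Python scripts to look and compute and a shell command to move; the robot and the scene stay as the last step left them, time stands still between calls to the robot, and variables do not carry over. Pictures are saved under pics/ and viewed, at most 10 in all, crops included, and the job is handed in when it is done.

```bash
ls; mkdir -p pics
cat > h.py <<'E'
import numpy as np, cv2
from cell import env
from scipy.spatial.transform import Rotation as R
def Rm(o): 
    o=np.array(o,float)
    return o if o.shape==(3,3) else R.from_euler('xyz',o).as_matrix()
def w(p,c): return Rm(p['orientation'])@np.array(c)+np.array(p['position'])
def px(p,u,v,d): return w(p,[(u-p['cx'])/p['fx']*d,(v-p['cy'])/p['fy']*d,d])
def plane(p,u,v,z):
    r=Rm(p['orientation'])@np.array([(u-p['cx'])/p['fx'],(v-p['cy'])/p['fy'],1]); o=np.array(p['position'])
    return o+r*(z-o[2])/r[2]
def proj(p,P):
    c=Rm(p['orientation']).T@(np.array(P)-np.array(p['position'])); return c[0]/c[2]*p['fx']+p['cx'],c[1]/c[2]*p['fy']+p['cy']
def save(p,n): cv2.imwrite('pics/'+n,p['img'][:,:,::-1])
E
python3 - <<'E'
from h import *
np.set_printoptions(precision=1,suppress=True)
print(env.state())
for n in ['top','scene']:
    p=env.read_camera(n); save(p,n+'1.png'); print(n,p['position'],p['orientation'],p['fx'])
    for t in ['tester','stand','block','block_mark','disc','square','disc_mark','dropper_a','cup']:
        for r in env.find_in(p,t): print(t,round(r['score'],2),w(p,r['centre']),np.array(proj(p,w(p,r['centre']))))
E
```

```text
pics
{'t': 0.0, 'joints': array([-1.3,  0.5,  1.6,  0. ,  1.1, -0.1]), 'qvel': array([ 0.,  0.,  0.,  0., -0.,  0.]), 'tau': array([ -0. , -61.3, -25.8,   0.1,   0. ,  -0. ]), 'eef_pos': array([ 248.9, -573. ,  214. ]), 'tcp_rot': array([-3.1, -0. ,  0.4]), 'ft_force': array([-0.4, -0. ,  0.5]), 'moment': array([-0. ,  0.1, -0. ]), 'grip_force': 0.0, 'opening': 0.9987001005794137}
top [ 430.9   58.2 1414.7] [-3.1 -0.  -1.6] 535.3495988775495
tester 0.72 [ 486.1 -255.6    9.7] [393.4 231.4]
tester 0.56 [ 469.1 -255.5  158.9] [407.6 236.1]
stand 0.96 [ 483.3 -255.6    5.9] [393.1 232.5]
block 0.6 [458.5  79.2  34.7] [265.8 241.7]
block_mark 0.82 [457.5  81.9  34.5] [264.8 242.1]
disc 0.97 [643.8 238.1  14. ] [205.8 171.5]
disc 0.79 [331.7 201.7   9.4] [218.8 290.8]
disc 0.76 [508.1 221.6  17.2] [211.4 222.8]
disc 0.33 [ 467.6 -254.   158. ] [406.9 236.8]
square 0.93 [504.1 -93.3  23.5] [332.2 224.2]
disc_mark 0.98 [337.8 204.1  12.9] [217.7 288.5]
disc_mark 0.85 [508.3 222.4  12.4] [211.3 222.9]
disc_mark 0.61 [645.9 236.1  12.6] [206.6 170.8]
dropper_a 0.69 [727.3 119.1  55.5] [250.4 
[... 165 characters left out ...]
r 0.66 [ 477.8 -253.   131.7] [236.4 119.4]
stand 0.58 [ 500.9 -256.7   11.6] [232.4 156.1]
block 0.65 [469.4  93.2  32.2] [316.4 218.3]
block_mark 0.93 [474.2  86.3  29.8] [313.  218.1]
disc 0.97 [650.4 237.3  14.9] [292.2 303.6]
disc 0.8 [517.4 227.3  11. ] [337.2 270.3]
disc 0.41 [514.2 -78.4  23.7] [262.  188.8]
square 0.64 [513.9 -81.   22.2] [261.6 188.6]
disc_mark 0.83 [515.3 227.2  12.3] [337.9 269.4]
disc_mark 0.75 [651.5 237.3  15.2] [291.8 303.8]
disc_mark 0.72 [343.8 204.6  12.9] [384.8 228.9]
disc_mark 0.58 [470.1 367.1  50.4] [403.5 294.9]
dropper_a 0.89 [744.  128.4  53. ] [224.7 279.3]
dropper_a 0.78 [470.7 369.2  52.5] [404.3 295.2]
cup 0.98 [613.6 378.9  39. ] [354.  342.1]
```

Run:
```python
import cv2
a=cv2.imread('pics/top1.png')
cv2.imwrite('pics/topc.png',cv2.resize(a[110:320,120:420],None,fx=2.6,fy=2.6,interpolation=cv2.INTER_CUBIC))
```

```text
(no output)
```

View pics/topc.png

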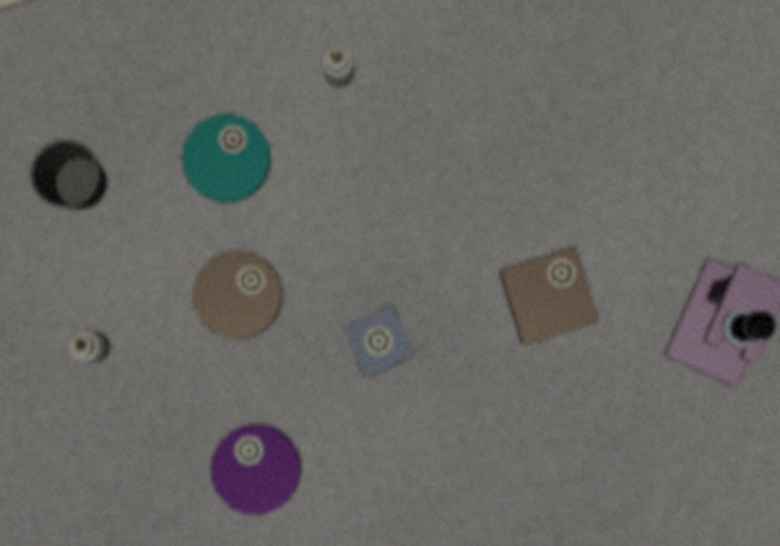

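View pics/scene1.png

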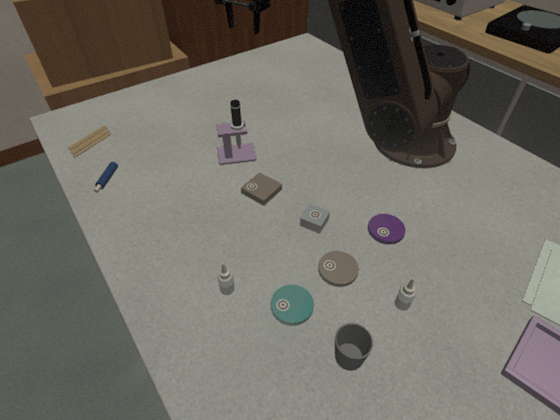

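The top crop shows three disc-like things: turquoise at crop (226,157), stone-grey at (237,295) and purple at (255,468). The grey one at full-image pixel ~(211,223) fits the description because the other two are the excluded colours. The square casting (548,295) is grey and the block (378,341) is bluish steel. The stand (lilac) with the tester is at (740,325). The scene view agrees.

```bash
cat > m.py <<'E'
from h import *
np.set_printoptions(precision=1,suppress=True)
def marks(p,th):
    """mark centre: white sticker blob near the predicted place"""
    for n,(P,z) in th.items():
        u,v=proj(p,[P[0],P[1],z]); s=p['fx']*1/abs(p['position'][2]-z)
        r=int(22*s); x0,y0=int(u)-r,int(v)-r
        if x0<0 or y0<0 or x0+2*r>560 or y0+2*r>420: continue
        g=cv2.cvtColor(p['img'][y0:y0+2*r,x0:x0+2*r],cv2.COLOR_RGB2GRAY)
        g=cv2.resize(g,None,fx=4,fy=4,interpolation=cv2.INTER_CUBIC)
        t,b=cv2.threshold(g,0,255,cv2.THRESH_OTSU)
        b=cv2.morphologyEx(b,cv2.MORPH_CLOSE,np.ones((int(4*6*s),)*2))
        k,l,st,c=cv2.connectedComponentsWithStats(b)
        i=1+np.argmax(st[1:,4]); 
        cu,cv_=(c[i]+.5)/4-.5+[x0,y0]
        print(n,'px',cu,cv_,'diam mm',st[i,2:4]/4/s,'world',plane(p,cu,cv_,z))
TH={'block':((457,80),30),'disc':((515,215),14),'square':((518,-90),22)}
def pts(p):
    v,u=np.mgrid[:420,:560]; d=p['depth']; c=np.stack([(u-p['cx'])/p['fx']*d,(v-p['cy'])/p['fy']*d,d],-1)
    return c@Rm(p['orientation']).T+np.array(p['position'])
E
python3 - <<'E'
from m import *
p=env.read_camera('top')
for t in ['block_mark','disc_mark','square_mark']:
    for r in env.find_in(p,t): print(t,round(r['score'],2),w(p,r['centre']))
marks(p,TH)
W=pts(p); near=(np.hypot(W[...,0]-475,W[...,1]+255)<110)&(p['depth']>0)
for a,b in [(170,190),(92,106),(5,15)]:
    m=near&(W[...,2]>a)&(W[...,2]<b); q=W[m]
    print(a,m.sum(),q.mean(0),np.median(q,0)[2],cv2.minAreaRect(q[:,:2].astype(np.float32)))
p=env.read_camera('wrist'); save(p,'w1.png'); print(p['position'],p['orientation'],p['fx'],env.state()['tcp_rot'])
E
```

```text
block_mark 0.56 [457.7  84.1  32.9]
disc_mark 0.89 [509.3 219.4   9.3]
disc_mark 0.88 [336.6 201.2  16. ]
disc_mark 0.76 [643.2 238.6  13.9]
square_mark 0.64 [500.3 -86.7  20.7]
square_mark 0.44 [ 484.7 -255.7    6.5]
block px 265.1513228220203 240.6817878140032 diam mm [30.4 34.9] world [461.3  81.   30. ]
disc px 216.0278307022319 217.2048856831791 diam mm [29.4 31.4] world [523.  210.1  14. ]
square px 333.9548045602606 214.84405537459284 diam mm [20.8 29.3] world [528.7 -98.3  22. ]
170 105 [ 470.8 -260.2  179.3] 179.7215438029857 ((470.9712829589844, -261.1424560546875), (24.549829483032227, 23.542835235595703), 86.5199966430664)
92 469 [ 493.2 -267.9  100.4] 100.4737898039964 ((485.2596435546875, -267.9990234375), (52.61447525024414, 82.08052062988281), 65.59488677978516)
5 876 [ 469.1 -248.7    9. ] 8.797572334228107 ((474.01824951171875, -258.02886962890625), (208.50274658203125, 212.76422119140625), 30.1214542388916)
[ 310.3 -545.6  384.7] [ 2.9 -0.  -1.2] 322.3433948866581 [3.1 0.  0.4]
```

```bash
cat > d.py <<'E'
from m import *
import sys
def d(t):
    s=env.state(); M=Rm(s['tcp_rot']); print('t',round(s['t'],2),'tcp',s['eef_pos'],'rot',np.round(s['tcp_rot'],4),'op',round(s['opening'],3),'F',s['ft_force'],'grip',s['grip_force'])
    dd=M.T@(np.array(t)-s['eef_pos'])/10; e=R.from_matrix(M.T@R.from_euler('xyz',[np.pi,0,s['tcp_rot'][2]]).as_matrix()).as_rotvec()
    print('tool cm',np.round(dd,3),'rotvec to vertical',np.round(e,4))
if __name__=='__main__': d([float(a) for a in sys.argv[1:4]])
E
python3 d.py 470.5 -260 235
```

```text
t 1.25 tcp [ 249.  -573.3  214.7] rot [3.1 0.  0.4] op 1.002 F [-0.8 -0.1 -0.1] grip 0.0
tool cm [ 32.8 -19.9  -2. ] rotvec to vertical [0. 0. 0.]
```

```bash
python3 -m inch '[[0,0,0,4.1,-2.49,-0.25,-1],[0,0,0,4.1,-2.49,-0.25,-1],[0,0,0,4.1,-2.49,-0.25,-1],[0,0,0,4.1,-2.49,-0.25,-1],[0,0,0,4.1,-2.49,-0.25,-1],[0,0,0,4.1,-2.49,-0.25,-1],[0,0,0,4.1,-2.49,-0.25,-1],[0,0,0,4.1,-2.49,-0.25,-1],[0,0,0,0,0,0,-1],[0,0,0,0,0,0,-1],[0,0,0,0,0,0,-1]]'
python3 - <<'E'
from d import *
p=env.read_camera('wrist'); save(p,'w2.png'); d([470.5,-260,128])
W=pts(p); near=(np.hypot(W[...,0]-475,W[...,1]+260)<90)&(p['depth']>0)
for a,b in [(176,184),(96,103),(5,15)]:
    m=near&(W[...,2]>a)&(W[...,2]<b); q=W[m]
    if len(q): print(a,m.sum(),q.mean(0),np.median(q,0)[2],cv2.minAreaRect(q[:,:2].astype(np.float32)))
E
```

```text
t: 2.62
eef_pos: [470.0, -260.7, 234.6]
tcp_rot: [3.142, 0.0, 0.409]
ft_force: [0.2, -0.3, 0.3]
opening: 1.0
grip_force: 0.0
t 2.67 tcp [ 470.  -260.7  234.6] rot [3.1 0.  0.4] op 1.001 F [ 0.5 -0.6 -0.3] grip 0.0
tool cm [ 0.1 -0.  10.7] rotvec to vertical [0. 0. 0.]
176 918 [ 473.3 -261.4  179.7] 179.77194368773996 ((472.6669921875, -261.5245666503906), (24.562156677246094, 25.242549896240234), 45.73485565185547)
96 2985 [ 499.6 -270.8  100. ] 99.9662984394821 ((487.0076904296875, -268.64239501953125), (52.18473434448242, 81.80691528320312), 65.3045654296875)
5 1663 [ 493.1 -244.1    9.8] 9.884231218046068 ((481.8315124511719, -265.28631591796875), (78.34574127197266, 110.15684509277344), 65.18228149414062)
```

View pics/w2.png

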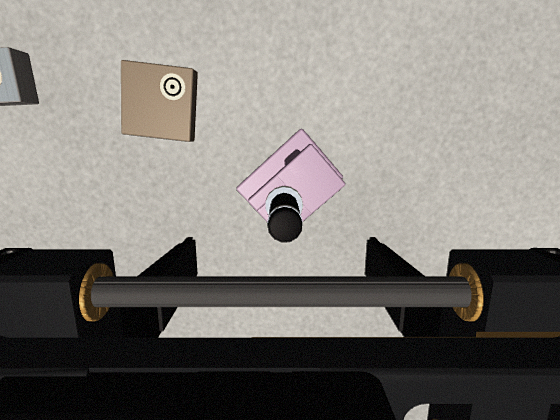

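The wrist view shows the handle's top at (285,225), the fork behind it, and the square casting's mark at (172,87). The fork depth puts the seat at (472.5,-261.9), in agreement with the handle.

```bash
python3 - <<'E'
from d import *
p=env.read_camera('wrist'); print(plane(p,172.5,86.5,22)); d([472.4,-261.6,128])
for r in env.find_in(p,'square_mark'): print(r['score'],w(p,r['centre']))
W=pts(p);m=(abs(W[...,2]-22)<5)&(np.hypot(W[...,0]-505,W[...,1]+93)<70); print(cv2.minAreaRect(W[m][:,:2].astype(np.float32)))
g=p['img'][64:110,150:196]; g=cv2.cvtColor(g,cv2.COLOR_RGB2GRAY); b=(g>185).astype(np.uint8); b=cv2.morphologyEx(b,cv2.MORPH_CLOSE,np.ones((9,9)))
k,l,s,c=cv2.connectedComponentsWithStats(b); i=1+np.argmax(s[1:,4]); print(s[i],c[i]+[150,64],plane(p,c[i][0]+150,c[i][1]+64,22))
E
python3 -m inch '[[0,0,0,0.18,0.16,3.6,-1],[0,0,0,0,0,3.6,-1],[0,0,0,0,0,3.5,-1],[0,0,0,0,0,0,-1],[0,0,0,0,0,0,-1]]'
```

```text
[ 530.5 -102.7   22. ]
t 2.73 tcp [ 470.  -260.7  234.6] rot [3.1 0.  0.4] op 0.993 F [-1.2  0.9 -0.1] grip 0.0
tool cm [ 0.2  0.2 10.7] rotvec to vertical [0. 0. 0.]
0.93 [510.8 -88.1  23.6]
((507.8872375488281, -90.4281005859375), (80.17516326904297, 80.2890853881836), 16.931198120117188)
[ 10   0  36  36 696] [173.7  81.7] [ 535.8 -102.2   22. ]
t: 3.4
eef_pos: [473.2, -261.2, 128.8]
tcp_rot: [3.14, -0.001, 0.409]
ft_force: [-0.1, 0.3, 0.7]
opening: 1.001
grip_force: 0.0
```

```bash
python3 -m inch '[[0,0,0,0,0,0,0.9],[0,0,0,0,0,0,0.9],[0,0,0,0,0,0,0.9],[0,0,0,0,0,0,0.9],[0,0,0,0,0,0,0.9],[0,0,0,0,0,0,0.9],[0,0,0,0,0,0,0.9],[0,0,0,0,0,0,0.9]]'; python3 -m inch '[[0,0,0,0,0,0,0.9],[0,0,0,0,0,-1,0.9],[0,0,0,0,0,-3,0.9],[0,0,0,0,0,-3,0.9],[0,0,0,0,0,-3,0.9],[0,0,0,0,0,-3,0.9],[0,0,0,0,0,0,0.9],[0,0,0,0,0,0,0.9]]'
python3 - <<'E'
from d import *
p=env.read_camera('scene'); cv2.imwrite('pics/s2.png',cv2.resize(p['img'][40:280,140:420,::-1],None,fx=2.5,fy=2.5)); d([461,81,258])
p=env.read_camera('wrist'); print(p['depth'].shape); save(p,'w3.png')
E
```

```text
t: 4.4
eef_pos: [472.9, -260.7, 127.7]
tcp_rot: [3.141, -0.0, 0.41]
ft_force: [-0.0, -0.1, -0.1]
opening: 0.271
grip_force: 30.0
t: 5.4
eef_pos: [472.3, -260.3, 256.7]
tcp_rot: [-3.14, 0.001, 0.41]
ft_force: [-0.7, 0.8, -2.6]
opening: 0.271
grip_force: 30.0
t 5.45 tcp [ 472.3 -260.3  256.4] rot [-3.1  0.   0.4] op 0.27 F [-0.5 -0.3 -2.9] grip 29.984039068222046
tool cm [ 12.6 -31.8  -0.1] rotvec to vertical [-0.  0. -0.]
(420, 560)
```

View pics/s2.png

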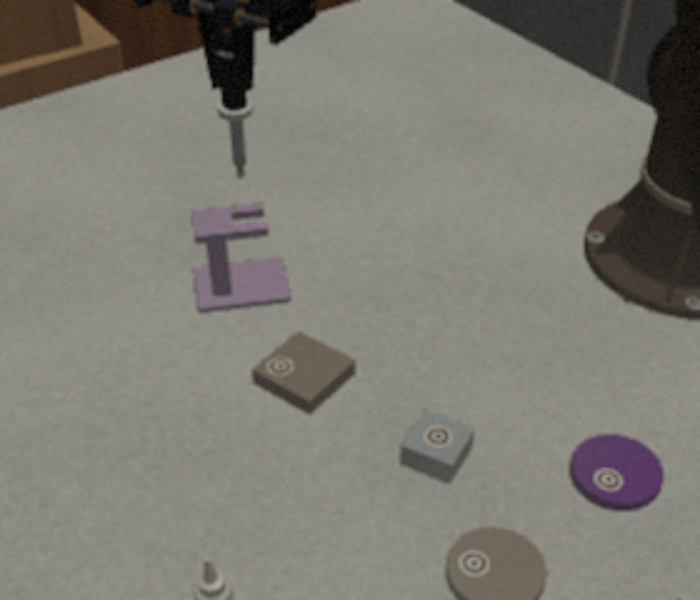

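Tester is held upright, clear of the fork (fork slot at (245,212), tip at (240,175)), and the fork and stand are unmoved.

```bash
python3 -m inch '[[0,0,0,1.5,-4,0,0.9],[0,0,0,1.5,-4,0,0.9],[0,0,0,1.5,-4,0,0.9],[0,0,0,0.5,-4,0,0.9],[0,0,0,0,-4,0,0.9],[0,0,0,0,-4,0,0.9],[0,0,0,0,0,0,0.9],[0,0,0,0,0,0,0.9],[0,0,0,0,0,0,0.9]]'
cat > loc.py <<'E'
from d import *
def rect(p,c,z,r,tol=4):
    W=pts(p);m=(abs(W[...,2]-z)<tol)&(np.hypot(W[...,0]-c[0],W[...,1]-c[1])<r)&(p['depth']>0)
    if m.sum()<50: return print('no pts',m.sum())
    q=W[m]; print('z',np.median(q[:,2]),m.sum(),cv2.minAreaRect(q[:,:2].astype(np.float32)),cv2.minEnclosingCircle(q[:,:2].astype(np.float32)))
E
python3 - <<'E'
from loc import *
p=env.read_camera('wrist'); save(p,'w4.png')
rect(p,(461,81),30,45); rect(p,(508,222),14,60); rect(p,(508,-90),22,65)
for t in ['block_mark','disc_mark']:
    for r in env.find_in(p,t): print(t,r['score'],w(p,r['centre']),np.array(proj(p,w(p,r['centre']))))
d([461,81,160])
E
```

```text
t: 6.62
eef_pos: [423.4, -21.2, 257.3]
tcp_rot: [-3.141, 0.0, 0.409]
ft_force: [0.3, -0.5, -2.1]
opening: 0.269
grip_force: 30.0
z 29.99359166467434 2278 ((461.9051208496094, 81.15138244628906), (56.09419631958008, 56.188419342041016), 25.917011260986328) ((462.15472412109375, 80.89521789550781), 38.47573471069336)
z 13.847517494669205 4991 ((506.4111633300781, 222.47093200683594), (83.86883544921875, 89.6212158203125), 23.52823257446289) ((508.85601806640625, 223.58163452148438), 45.186153411865234)
z 22.12071957740153 4251 ((507.68328857421875, -90.05776977539062), (80.01806640625, 80.2876968383789), 16.962678909301758) ((507.7153015136719, -89.82038116455078), 55.25754165649414)
block_mark 0.6 [462.4  79.1  33.1] [216.3 126.2]
disc_mark 0.87 [511.9 225.7  15.3] [115.8  33.7]
disc_mark 0.84 [336.1 200.3  12.6] [ 97.  180.8]
disc_mark 0.62 [ 489.  -258.5   48.1] [481.3 219.4]
t 6.78 tcp [423.2 -21.1 257.4] rot [-3.1  0.   0.4] op 0.267 F [-0.4  0.1 -2.7] grip 29.994086623191833
tool cm [ 7.5 -7.9  9.7] rotvec to vertical [-0.  0. -0.]
```

View pics/w4.png

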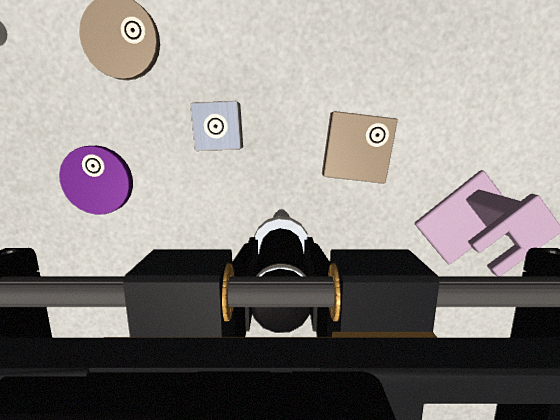

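The view shows the block mark at (215,126), the disc mark at (132,30), the square mark at (377,135), the tester in the gripper at (280,240), and the empty fork slot at (510,245).

Run:
```python
from loc import *
p=env.read_camera('wrist')
for n,u,v,z in [('block',215.5,126,30),('disc',132.5,30,14),('square',377,135,22)]: print(n,plane(p,u,v,z))
# tip position from the depth picture of collar/foot
W=pts(p); m=(W[...,2]>140)&(W[...,2]<190)&(p['depth']>0)&(np.hypot(W[...,0]-423,W[...,1]+21)<30); print(m.sum(),W[m].mean(0))
P=plane(p,215.5,126,30); d([P[0],P[1],155])
```

```text
block [461.9  80.8  30. ]
disc [523.4 209.9  14. ]
square [ 530.  -102.5   22. ]
81 [427.9 -18.3 177.2]
t 6.83 tcp [423.2 -21.  257.4] rot [-3.1  0.   0.4] op 0.263 F [-0.1 -0.7 -2.1] grip 29.994124174118042
tool cm [ 7.6 -7.8 10.2] rotvec to vertical [-0.  0. -0.]
```

```bash
python3 -m inch '[[0,0,0,2.5,-2.6,0,0.9],[0,0,0,2.5,-2.6,0,0.9],[0,0,0,2.6,-2.6,3,0.9],[0,0,0,0,0,4,0.9],[0,0,0,0,0,3,0.9],[0,0,0,0,0,0,0.9],[0,0,0,0,0,0,0.9],[0,0,0,0,0,0,0.9],[0,0,0,0,0,0,0.9]]'; python3 d.py 461.9 80.8 135.5
```

```text
t: 7.95
eef_pos: [462.0, 81.2, 158.5]
tcp_rot: [3.141, -0.002, 0.41]
ft_force: [-0.1, -0.5, -1.6]
opening: 0.267
grip_force: 30.0
t 7.95 tcp [462.   81.2 158.5] rot [ 3.1 -0.   0.4] op 0.267 F [-0.1 -0.5 -1.6] grip 29.993983805179596
tool cm [-0.   0.   2.3] rotvec to vertical [ 0. -0. -0.]
```

```bash
python3 -m inch '[[0,0,0,0,0,1,0.9],[0,0,0,0,0,1,0.9],[0,0,0,0,0,0.25,0.9],[0,0,0,0,0,0.25,0.9],[0,0,0,0,0,0.25,0.9],[0,0,0,0,0,0,0.9],[0,0,0,0,0,0,0.9],[0,0,0,0,0,0,0.9],[0,0,0,0,0,0,0.9]]'; python3 d.py 461.9 80.8 130.5
```

```text
t: 9.07
eef_pos: [461.7, 81.3, 130.2]
tcp_rot: [3.142, -0.0, 0.41]
ft_force: [-1.6, 0.2, -0.1]
opening: 0.268
grip_force: 30.0
t 9.07 tcp [461.7  81.3 130.2] rot [ 3.1 -0.   0.4] op 0.268 F [-1.6  0.2 -0.1] grip 29.995974898338318
tool cm [ 0.   0.1 -0. ] rotvec to vertical [ 0. -0. -0.]
```

```bash
python3 -m inch '[[0,0,0,0,0,0.1,0.9],[0,0,0,0,0,0,0.9],[0,0,0,0,0,0,0.9]]'; python3 -m inch '[[0,0,0,0,0,0,0.9]]';python3 -m inch '[[0,0,0,0,0,0,0.9]]';  python3 -m inch '[[0,0,0,0,0,-2,0.9],[0,0,0,0,0,-2,0.9],[0,0,0,0,0,0,0.9],[0,0,0,0,0,0,0.9]]'; python3 d.py 523.4 209.9 140
```

```text
t: 9.45
eef_pos: [461.7, 81.3, 129.1]
tcp_rot: [3.141, -0.0, 0.41]
ft_force: [-0.9, 0.2, -0.2]
opening: 0.271
grip_force: 30.0
t: 9.57
eef_pos: [461.7, 81.3, 129.1]
tcp_rot: [3.141, -0.0, 0.41]
ft_force: [-0.4, -0.3, 1.6]
opening: 0.272
grip_force: 30.0
t: 9.7
eef_pos: [461.7, 81.3, 129.1]
tcp_rot: [3.141, -0.0, 0.41]
ft_force: [-1.0, 0.6, 0.3]
opening: 0.269
grip_force: 30.0
t: 10.2
eef_pos: [461.5, 81.2, 168.4]
tcp_rot: [-3.141, 0.001, 0.41]
ft_force: [-1.1, 0.9, -2.3]
opening: 0.273
grip_force: 30.0
t 10.2 tcp [461.5  81.2 168.4] rot [-3.1  0.   0.4] op 0.273 F [-1.1  0.9 -2.3] grip 29.994059801101685
tool cm [10.8 -9.3  2.8] rotvec to vertical [-0.  0. -0.]
```

```bash
python3 -m inch '[[0,0,0,3.6,-3.1,0,0.9],[0,0,0,3.6,-3.1,0,0.9],[0,0,0,3.6,-3.1,0,0.9],[0,0,0,0,0,2,0.9],[0,0,0,0,0,1,0.9],[0,0,0,0,0,0,0.9],[0,0,0,0,0,0,0.9],[0,0,0,0,0,0,0.9]]'; python3 d.py 523.4 209.9 114
```

```text
t: 11.2
eef_pos: [524.0, 209.3, 139.7]
tcp_rot: [3.141, -0.001, 0.409]
ft_force: [-0.2, -0.4, -2.0]
opening: 0.267
grip_force: 30.0
t 11.2 tcp [524.  209.3 139.7] rot [ 3.1 -0.   0.4] op 0.267 F [-0.2 -0.4 -2. ] grip 29.997562766075134
tool cm [-0.  -0.1  2.6] rotvec to vertical [ 0. -0. -0.]
```

```bash
python3 -m inch '[[0,0,0,0,0,1,0.9],[0,0,0,0,0,0.9,0.9],[0,0,0,0,0,0.25,0.9],[0,0,0,0,0,0.25,0.9],[0,0,0,0,0,0.2,0.9],[0,0,0,0,0,0,0.9],[0,0,0,0,0,0,0.9],[0,0,0,0,0,0,0.9],[0,0,0,0,0,0,0.9]]'; python3 -m inch '[[0,0,0,0,0,0,0.9]]';python3 -m inch '[[0,0,0,0,0,0,0.9]]'
python3 - <<'E'
from d import *
p=env.read_camera('scene'); cv2.imwrite('pics/s3.png',cv2.resize(p['img'][180:320,250:430,::-1],None,fx=4,fy=4)); d([523.4,209.9,114])
E
```

```text
t: 12.32
eef_pos: [523.7, 209.6, 113.2]
tcp_rot: [3.141, -0.0, 0.41]
ft_force: [-1.4, -0.3, 1.0]
opening: 0.269
grip_force: 30.0
t: 12.45
eef_pos: [523.7, 209.6, 113.1]
tcp_rot: [3.141, -0.0, 0.41]
ft_force: [-1.6, 0.1, 0.7]
opening: 0.269
grip_force: 30.0
t: 12.58
eef_pos: [523.7, 209.6, 113.1]
tcp_rot: [3.142, -0.0, 0.41]
ft_force: [-1.0, -0.3, 1.3]
opening: 0.272
grip_force: 30.0
t 12.62 tcp [523.7 209.6 113.1] rot [3.1 0.  0.4] op 0.274 F [-1.5 -0.5  1.3] grip 29.99861776828766
tool cm [-0.  -0.  -0.1] rotvec to vertical [0. 0. 0.]
```

View pics/s3.png

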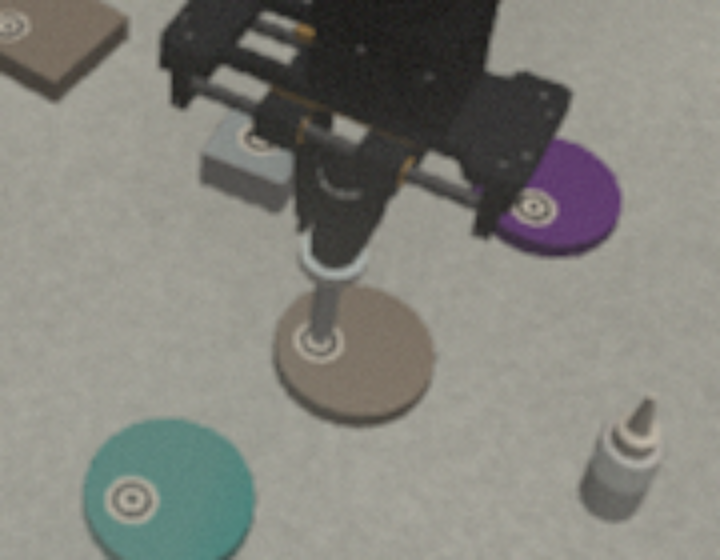

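The tip is on the grey disc's mark (320,342), centred in the ring. Next is the square.

```bash
python3 -m inch '[[0,0,0,0,0,-2,0.9],[0,0,0,0,0,-3,0.9],[0,0,0,0,0,-1,0.9],[0,0,0,0,0,0,0.9]]'; python3 d.py 530.2 -102.5 150
```

```text
t: 13.12
eef_pos: [523.8, 209.6, 173.1]
tcp_rot: [3.141, -0.001, 0.41]
ft_force: [0.3, -0.9, -2.7]
opening: 0.268
grip_force: 30.0
t 13.12 tcp [523.8 209.6 173.1] rot [ 3.1 -0.   0.4] op 0.268 F [ 0.3 -0.9 -2.7] grip 29.997464418411255
tool cm [-11.8  28.9   2.3] rotvec to vertical [ 0. -0. -0.]
```

```bash
python3 -m inch '[[0,0,0,-1.7,4.13,0,0.9],[0,0,0,-1.7,4.13,0,0.9],[0,0,0,-1.7,4.13,0,0.9],[0,0,0,-1.7,4.13,0,0.9],[0,0,0,-1.7,4.13,0,0.9],[0,0,0,-1.7,4.13,0,0.9],[0,0,0,-1.65,4.12,0,0.9],[0,0,0,0,0,2.3,0.9],[0,0,0,0,0,0,0.9],[0,0,0,0,0,0,0.9],[0,0,0,0,0,0,0.9]]'; python3 d.py 530.2 -102.5 121.7
```

```text
t: 14.5
eef_pos: [530.4, -102.3, 150.6]
tcp_rot: [3.141, -0.001, 0.411]
ft_force: [0.8, 0.8, -2.1]
opening: 0.271
grip_force: 30.0
t 14.5 tcp [ 530.4 -102.3  150.6] rot [ 3.1 -0.   0.4] op 0.271 F [ 0.8  0.8 -2.1] grip 29.99756634235382
tool cm [-0.   0.   2.9] rotvec to vertical [ 0. -0. -0.]
```

```bash
python3 -m inch '[[0,0,0,0,0,1,0.9],[0,0,0,0,0,1.1,0.9],[0,0,0,0,0,0.25,0.9],[0,0,0,0,0,0.3,0.9],[0,0,0,0,0,0.25,0.9],[0,0,0,0,0,0,0.9],[0,0,0,0,0,0,0.9],[0,0,0,0,0,0,0.9],[0,0,0,0,0,0,0.9]]'; python3 -m inch '[[0,0,0,0,0,0,0.9]]'
python3 - <<'E'
from d import *
p=env.read_camera('scene'); cv2.imwrite('pics/s4.png',cv2.resize(p['img'][80:240,180:380,::-1],None,fx=3.6,fy=3.6)); d([523.4,209.9,114])
E
python3 -m inch '[[0,0,0,0,0,0,0.9]]'
```

```text
t: 15.62
eef_pos: [530.1, -102.7, 121.2]
tcp_rot: [3.142, -0.0, 0.41]
ft_force: [-0.9, 1.6, 0.5]
opening: 0.273
grip_force: 30.0
t: 15.75
eef_pos: [530.1, -102.7, 121.2]
tcp_rot: [3.142, -0.0, 0.41]
ft_force: [-1.1, 0.3, 0.2]
opening: 0.267
grip_force: 30.0
t 15.8 tcp [ 530.1 -102.7  121.1] rot [ 3.1 -0.   0.4] op 0.269 F [-1.6  0.6  1. ] grip 30.000101923942566
tool cm [ 11.8 -28.9   0.7] rotvec to vertical [ 0. -0. -0.]
t: 15.92
eef_pos: [530.1, -102.7, 121.1]
tcp_rot: [3.142, -0.0, 0.41]
ft_force: [-0.9, -0.0, 0.4]
opening: 0.268
grip_force: 30.0
```

View pics/s4.png

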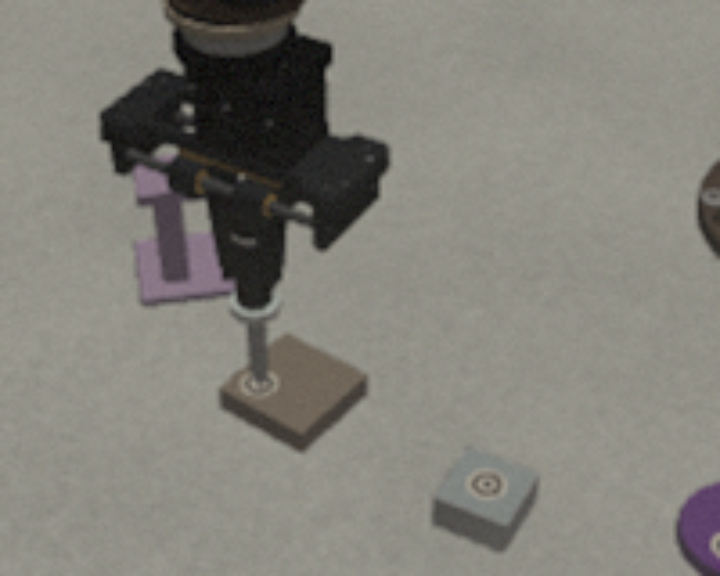

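The tip sits in the square's ring at (260,383). Now back to the stand, at the grasp's original TCP (472.9,-260.7).

```bash
python3 -m inch '[[0,0,0,0,0,-2,0.9],[0,0,0,0,0,-4,0.9],[0,0,0,0,0,-4,0.9],[0,0,0,0,0,-3.5,0.9],[0,0,0,0,0,0,0.9],[0,0,0,0,0,0,0.9]]'; python3 d.py 472.9 -260.7 256
```

```text
t: 16.68
eef_pos: [529.7, -102.6, 255.0]
tcp_rot: [-3.141, 0.001, 0.41]
ft_force: [0.2, 0.1, -1.3]
opening: 0.271
grip_force: 30.0
t 16.68 tcp [ 529.7 -102.6  255. ] rot [-3.1  0.   0.4] op 0.271 F [ 0.2  0.1 -1.3] grip 29.99745547771454
tool cm [-11.5  12.2  -0.1] rotvec to vertical [-0.  0. -0.]
```

```bash
python3 -m inch '[[0,0,0,-2.9,3.05,0,0.9],[0,0,0,-2.9,3.05,0,0.9],[0,0,0,-2.9,3.05,0,0.9],[0,0,0,-2.8,3.05,0,0.9],[0,0,0,0,0,0,0.9],[0,0,0,0,0,0,0.9],[0,0,0,0,0,0,0.9],[0,0,0,0,0,0,0.9]]'
python3 - <<'E'
from loc import *
p=env.read_camera('wrist'); W=pts(p); m=(abs(W[...,2]-100)<4)&(np.hypot(W[...,0]-487,W[...,1]+268)<60); print(m.sum(),cv2.minAreaRect(W[m][:,:2].astype(np.float32)))
d([472.9,-260.7,128.5])
E
```

```text
t: 17.68
eef_pos: [473.5, -259.7, 256.0]
tcp_rot: [-3.142, 0.0, 0.411]
ft_force: [0.2, -0.3, -2.8]
opening: 0.269
grip_force: 30.0
2907 ((486.9155578613281, -268.54547119140625), (52.17142105102539, 82.01092529296875), 65.40373229980469)
t 17.73 tcp [ 473.5 -259.8  256.1] rot [3.1 0.  0.4] op 0.272 F [ 0.5 -1.5 -2.5] grip 29.997437596321106
tool cm [-0.1  0.1 12.8] rotvec to vertical [0. 0. 0.]
```

```bash
python3 -m inch '[[0,0,0,-0.05,0.1,3,0.9],[0,0,0,0,0,3,0.9],[0,0,0,0,0,3,0.9],[0,0,0,0,0,2.5,0.9],[0,0,0,0,0,0.6,0.9],[0,0,0,0,0,0.5,0.9],[0,0,0,0,0,0,0.9],[0,0,0,0,0,0,0.9],[0,0,0,0,0,0,0.9]]'; python3 d.py 472.9 -260.7 128
```

```text
t: 18.85
eef_pos: [473.3, -261.6, 130.6]
tcp_rot: [3.141, -0.0, 0.41]
ft_force: [-0.9, -0.0, -2.5]
opening: 0.269
grip_force: 30.0
t 18.85 tcp [ 473.3 -261.6  130.6] rot [ 3.1 -0.   0.4] op 0.269 F [-0.9 -0.  -2.5] grip 29.997556507587433
tool cm [-0.  -0.1  0.3] rotvec to vertical [ 0. -0. -0.]
```

Free descent; 2.5 mm more, then release.

```bash
python3 -m inch '[[0,0,0,0,0,0.15,0.9],[0,0,0,0,0,0.1,0.9],[0,0,0,0,0,0,0.9],[0,0,0,0,0,0,0.9],[0,0,0,0,0,0,0.9]]'; python3 -m inch '[[0,0,0,0,0,0,0.3],[0,0,0,0,0,0,0],[0,0,0,0,0,0,-0.5],[0,0,0,0,0,0,-1],[0,0,0,0,0,0,-1],[0,0,0,0,0,0,-1],[0,0,0,0,0,0,-1],[0,0,0,0,0,0,-1]]'; python3 -m inch '[[0,0,0,0,0,-2,-1],[0,0,0,0,0,-3,-1],[0,0,0,0,0,-4,-1],[0,0,0,0,0,-4,-1],[0,0,0,0,0,0,-1],[0,0,0,0,0,0,-1],[0,0,0,0,0,0,-1]]'
python3 - <<'E'
from loc import *
p=env.read_camera('wrist'); save(p,'w9.png'); W=pts(p)
for a,b in [(174,186),(96,103)]:
    m=(W[...,2]>a)&(W[...,2]<b)&(np.hypot(W[...,0]-487,W[...,1]+268)<60); print(m.sum(),np.median(W[m],0),cv2.minAreaRect(W[m][:,:2].astype(np.float32)))
rect(p,(508,-90),22,65)
p=env.read_camera('top'); rect(p,(508,222),14,60,6); rect(p,(461,81),30,45,6)
E
```

```text
t: 19.48
eef_pos: [473.2, -261.6, 127.8]
tcp_rot: [3.141, -0.0, 0.41]
ft_force: [-0.5, 0.4, 2.1]
opening: 0.268
grip_force: 30.0
t: 20.48
eef_pos: [473.2, -261.5, 127.6]
tcp_rot: [3.141, -0.0, 0.41]
ft_force: [-0.2, 0.1, -0.3]
opening: 0.988
grip_force: 0.0
t: 21.35
eef_pos: [472.9, -261.3, 256.5]
tcp_rot: [-3.14, 0.001, 0.41]
ft_force: [0.1, -0.1, -0.2]
opening: 0.997
grip_force: 0.0
784 [ 473.4 -260.5  179.7] ((472.52490234375, -261.00018310546875), (24.83869743347168, 24.89349365234375), 72.76953887939453)
2624 [ 500.8 -273.1   99.9] ((487.06201171875, -268.6594543457031), (52.13264846801758, 81.69892883300781), 65.42102813720703)
z 21.886270640841843 4692 ((507.755126953125, -90.38827514648438), (80.05496978759766, 80.37843322753906), 17.051921844482422) ((507.9430236816406, -90.437744140625), 55.44378662109375)
z 14.468913181144444 882 ((507.1889343261719, 222.18968200683594), (99.92630004882812, 88.09383392333984), 87.13873291015625) ((507.1145324707031, 221.49794006347656), 55.461814880371094)
z 30.518040877147655 446 ((460.5473327636719, 81.53643798828125), (55.660335540771484, 55.649208068847656), 26.453603744506836) ((460.4544677734375, 81.31172180175781), 38.29465103149414)
```

View pics/w9.png

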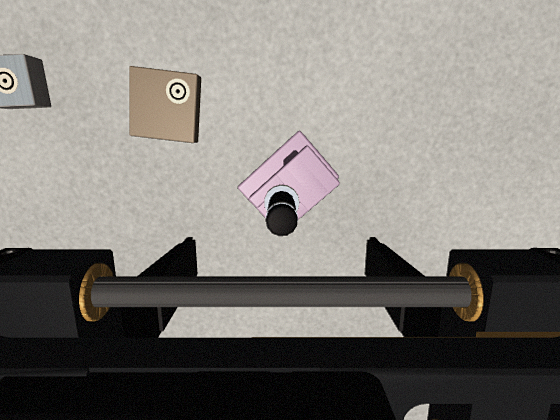

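The tester hangs back in the fork as at the start (top at (282,220)), height 179.7 mm, centred on the seat within 1 mm. The castings and block have not moved.

```bash
python3 -c "
from cell import env
print(env.job_done())"
```

```text
the job is handed in; nothing more can be done
None
```

The tester was pressed on the block, the round casting and the square casting in order, then hung back within about 1 mm of its seat; the job was handed in at about 21 s, and no verdict came back.

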